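Seat the work rest and hold the hidden bolt head

ROBOT

A 7-joint arm with a two-finger parallel gripper is mounted at the origin on a cart in front of the work surface, level with it; the furniture and walls round the work are solid. World frame = base frame: x ahead of the robot, y to its left, z up, the work surface at z = 0. Lengths are in m, angles in rad, forces in N, time in s.
With the tool pointing down it reaches from about 0.4 to 0.85 m from the base axis. Payload 4.5 kg.
Tool frame: the origin (TCP) lies at the very end of the fingers, on their centre line; the grasp point (between the pads) lies 19 mm behind it (r.grip_point_offset is the distance from the TCP to the grasp point, in m); z points along the fingers, y is the line along which they close (so a half turn about z gives the same grasp; the last joint's range is limited). The gripper opens to 88 mm and grips with 3 to 60 N. Pads are 18 mm wide; open, the fingers measure 123 mm over their backs; the gripper's body (75 mm by 187 mm) begins 45 mm behind the grasp point.
Start: joints at [-1.26, 0.689, -0.195, 1.565, 0.157, 0.902, -0.215], TCP at [0.171, 0.601, 0.239] pointing down, gripper open.
Joint ranges: [-3.01, 3.01], [-0.46, 2.08], [-1.47, 1.51], [0.13, 2.56], [-1, 4.14], [0.04, 2.09], [-2.66, 2.66]. Speed limits (rad/s): [2.57, 2.57, 3.14, 3.14, 3.14, 3.14, 3.14].

INTERFACE

Orientations are given as a unit quaternion [x, y, z, w].
In Python, from plant import r gives the robot as it stands.
- The arm moves only by the tool carry_out, never from a script. Its argument "rows" is a list of rows, each a list of 3 entries, a list of its own where there are three numbers: the shift along the tool's x, y, z in cm, then the turn, a rotation vector about the tool's x, y, z in degrees, then the closure, from 0 (fully open) to 1 (shut). A call has 1 to 12 rows; each row is the pose to reach, as a shift and turn from the pose commanded when the call began, along the tool's axes at that moment; what a row does not reach only later rows make up. A row lasts 1/10 s, in which the tool goes at most 50 mm and 8.59 degrees, less where a joint would pass 70% of its speed; a pose out of reach is approached as far as the arm can. A call with a gripper value outside its range is refused whole. The fingers move at their own pace and stop on an object; "newtons" is the grip in N (left out, the last holds). Time passes only in rows, so rows that repeat a pose let the fingers close. It gives the time, the measured TCP pose, the force, the opening and the grip force at its end, in the units of the state.
- r.get_state(): the state, without advancing time (a new reading comes with each control period).
- r.snapshot(name): name is "scene" or "top"; returns a dict with "image" (384x512x3 uint8, red, green, blue), "fx", "fy", "cx", "cy" (pixels), "pose" (4x4, takes a point from camera to world coordinates). Camera axes: x right, y up, looking along -z (the intrinsics and any distortion apply to the point x, -y, -z); pixel columns grow to the right and rows downward; lengths in m; the calibration is good to about 2 mm. A picture is of the moment at which its call begins. There is no depth.
- r.finish_job(): hands the job in; it is judged then, once.
The state is a dict: "clock": time; "q": joint angles; "qd": joint speeds; "joint_torque": joint torques, N m; "tool_pos": TCP position; "eef_rot": TCP orientation; "contact_force": force on the tool from outside, world axes, zero at the start; "moment": the same for the moment, N m; "opening": opening from 0.0 (shut) to 1.0 (fully open); "finger_force": force on a finger pad.
Only numpy, scipy, OpenCV 4.12 (cv2) and the standard library are available. Lean on these libraries where they do the work, as an engineer would, in place of code of your own. Each camera call takes 0.05 s, during which the arm holds its last target. There are 200 camera calls.

TASK

Press the aluminium work rest on the front bracket straight down until it is fully home on the bracket's top edge. Then reach from above into the narrow gap behind the bracket, grip the bolt's hexagon head across two flats and turn it until the drooping spanner on the nut at the front stands level, and finish while still gripping the head there so that it cannot turn back; do not let go. Do not lift the spanner itself, and leave the spool, the screwdriver and the tape roll where they are.

Things in the scene. Friction and masses are not known exactly. Their poses are not given: they have to be found in the camera images.
- fixture: grey steel fixture fixed to the table: base plate 150 x 150 x 10 mm (x -63 to 87) with a front bracket (x -8 to 0) and a backing wall (x 48 to 56), both upright, y -32 to 32, tops at z 100. Origin on the table under the bracket's rear face; x away from the robot at yaw 0, y along the bracket, z up. Corner screws to z 19; spanner's stop post (12 mm diameter, z to 54) at x -23, y 62
- gap (a point): middle of the gap between bracket and backing wall, level with their tops (fixture x 24, y 0, z 100 mm). The gap is 48 mm wide in x, open above and at both sides down to the base plate. The bolt runs through it along x at y 0, z 80; a 20 mm bush round the bolt fills x 0 to 16
- work_rest (a joint): slide of the work rest, metres: 0 = standing 12 mm proud, 0.012 = fully home on the bracket; starts 0 to 0.005. It moves only straight down, needs about 5 N, stays where it is left, and does not spring back
- rest_top (a point): centre of the top face of the work rest's ledge, a flat aluminium ledge 40 (fixture x -40 to 0) x 56 (y) x 6 mm; when it is fully home this point is 106 mm above the table, at fixture x -20, y 0
- head (a point): steel hexagon head in the gap, 24 mm across flats, 27.7 across corners, 14 thick along x. Origin at its centre (fixture x 23, y 0, z 80 mm), x along the bolt axis, y square to the pair of flats to grip: they lean 0.26 rad at the start (y axis dips on the spanner's side) and are upright when the spanner is level. One piece with nut and spanner
- bolt (a joint): turn of bolt, nut and spanner together about the fixture's x axis, rad: 0 = spanner level, negative = spanner tip below level; it rests at its lower stop, -0.26, and falls back there when let go (weight and drag together below 0.25 N m); positive raises the tip (the head's +y axis swings up)
- spanner_tip (a point): centre of the ring at the free end of the dark steel ring spanner, which sits on the nut in front of the bracket: 185 mm long, handle 17 mm high, ring on the nut 37 mm in diameter, 11 mm thick (fixture x -29 to -18), pointing to the fixture's +y. This point is 152 mm from the bolt axis; its y axis points along the handle to the free end
- spool: bystander: string spool 52 mm in diameter, 48 mm high, standing; origin under its centre
- driver: bystander: small screwdriver 170 mm long, 27 mm thick, lying; origin under its middle
- tape: bystander: black tape roll 95 mm in diameter, 19 mm high, lying flat; origin under its centre

How it is judged:
On the way, in this order (a step that is already met when the one before it is completed fails the run):
1. the work rest is pressed fully home (value of joint work_rest above 0.0105 m), for 0.2 s.
2. the fingers grip the bolt head and have brought the spanner level (contact force between the fingers and bolt above 4 N and distance between the grasp point and head below 0.035 m and value of joint bolt between -0.1 and 0.1 rad), for 0.2 s.
At the end, for the whole second after the job is handed in: The work rest is home to within 1.5 mm, the spanner is level within 0.1 rad and still (under 0.1 rad/s), and the fingers grip the bolt at its head (more than 4 N, the point between the pads within 35 mm of the head's centre) (all of step 2 and value of joint work_rest above 0.0105 m and velocity of joint bolt between -0.1 and 0.1 rad/s); the arm keeps its last pose, push and grip.
It fails at once if the spanner is raised by more than 0.06 rad while the gripper is away from the bolt head (pushing the spanner itself) (value of joint bolt above -0.2 rad and distance between the grasp point and head above 0.05 m).
It fails at once if a bystander is moved by more than 25 mm (distance of any of spool, driver, tape from where it was at the start of the episode above 0.025 m).
It also fails if it takes over 42 s, if anything falls off the work surface, if the arm or the gripper's body presses on something with over 40 N, if the wrist force passes 120 N, or if a joint passes its speed limit or range.

## Working session

There is one attempt and no reset: what is moved stays moved. The work goes in short steps, Python scripts to look and compute and a tool call to move; the robot and the scene stay as the last step left them, time stands still between calls to the robot, and variables do not carry over. Pictures are saved under pics/ and viewed, at most 10 in all, crops included, and the job is handed in when it is done.

Besides the shell and the picture viewer there is one more tool, called after "Emit:" as name(argument=value, ...), one argument or row to a line, values as JSON. carry_out: Moves the arm, as the interface text tells. Its arguments: {"type":"object","properties":{"rows":{"type":"array"},"newtons":{"type":"number"}},"required":["rows"]}

```bash
ls; mkdir -p pics; python3 - <<'E'
from plant import r
import cv2,json
s=r.get_state();print({k:(v if not hasattr(v,'tolist') else v.tolist()) for k,v in s.items()})
for n in("scene","top"):
    d=r.snapshot(n);cv2.imwrite(f"pics/{n}0.png",d["image"][:,:,::-1]);print(n,d["fx"],d["fy"],d["cx"],d["cy"],d["pose"],[k for k in d])
E
```

```text
pics
{'clock': 0.0, 'q': [-1.2602037477369634, 0.689924426199092, -0.19450828015250185, 1.566323585172813, 0.15734068957175154, 0.9024980467259333, -0.21511635919918262], 'qd': [0.0006180019310933621, 0.0008163068770669668, 0.0004883901819148555, 7.437060689396331e-05, 0.0015650135314402747, -0.002444497487890909, 0.0016823358267842965], 'joint_torque': [0.00014439787264564075, -52.75599718093872, -1.2669111415743828, -15.342559218406677, -0.052593082655221224, 0.0065052020363509655, 0.00017206000848091207], 'tool_pos': [0.17068735605389182, 0.6006021258666477, 0.23795251014945656], 'eef_rot': [0.1379120934441468, 0.990444082929777, -0.000878448501760226, -3.740956558682124e-05], 'contact_force': [0.5287699379093137, 0.25528365510880824, 0.9672239628438886], 'moment': [-0.03002780324860931, -0.022308898244586504, -0.0022304415760348974], 'finger_force': 0.0, 'opening': 0.996851406566795}
scene 391.8977568434207 391.8977568434207 251.98871333258973 194.7288567956095 [[ 0.75103113  0.29264135 -0.59187269  0.08093568]
 [-0.6601726   0.34796357 -0.66565268 -0.59359913]
 [ 0.01115264  0.89066402  0.45452527  0.50207704]
 [ 0.          0.          0.          1.        ]] ['image', 'fx', 'fy', 'cx', 'cy', 'pose']
top 378.0141756885226 378.0141756885226 260.6389421137365 192.43879755275924 [[-0.00483415  0.99754444 -0.06986931  0.53779215]
 [-0.99989109 -0.00384758  0.01424783 -0.00497834]
 [ 0.01394401  0.06993057  0.9974544   0.99318901]
 [ 0.          0.          0.          1.        ]] ['image', 'fx', 'fy', 'cx', 'cy', 'pose']
```

View pics/scene0.png

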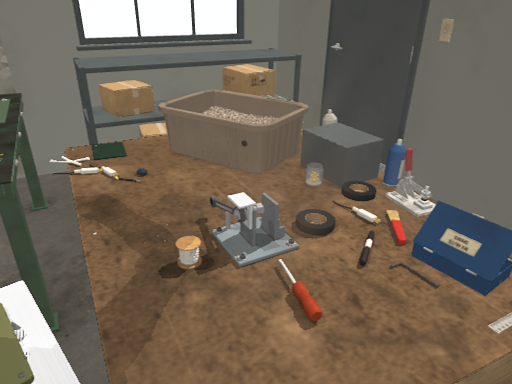

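View pics/top0.png

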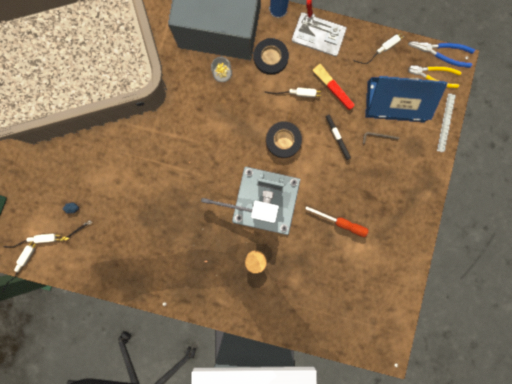

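```bash
python3 - <<'E'
import cv2
a=cv2.imread("pics/top0.png")[150:250,190:320];b=cv2.imread("pics/scene0.png")[180:270,190:310]
a=cv2.resize(a,None,fx=6,fy=6,interpolation=cv2.INTER_CUBIC);b=cv2.resize(b,None,fx=6,fy=6,interpolation=cv2.INTER_CUBIC)
cv2.imwrite("pics/tc.png",a);cv2.imwrite("pics/sc.png",b)
E
```

```text
(no output)
```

View pics/tc.png

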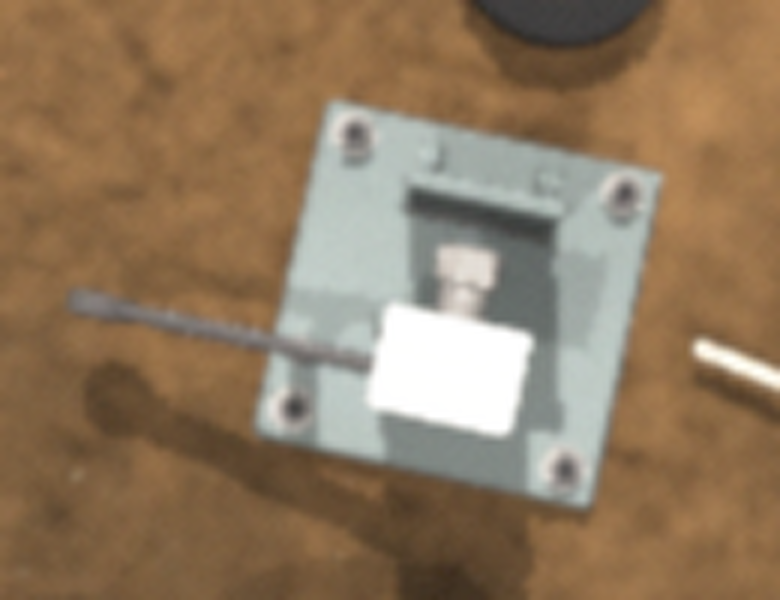

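View pics/sc.png

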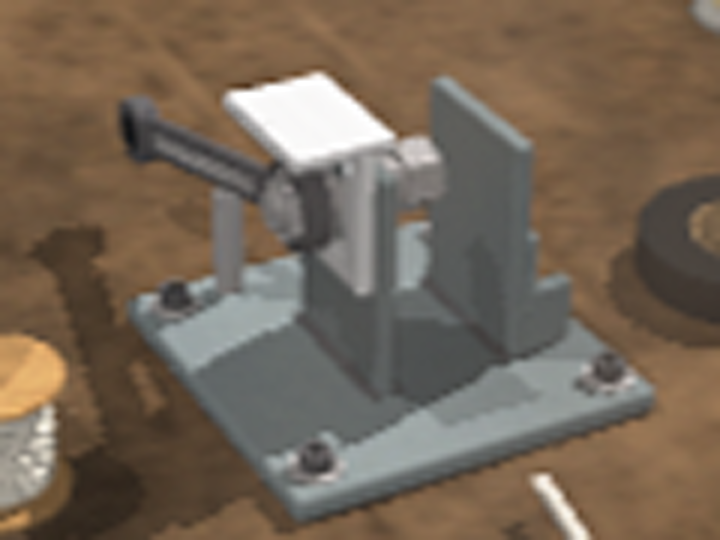

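The top crop shows plate corners at about (332,100), (662,177), (590,507), (258,435), the head near (467,265), and the white ledge's corners at (388,303), (533,333), (512,437), (370,404). The scene crop shows the head in the gap and the spanner tip end at (135,128).

```bash
cat >h.py <<'E'
import numpy as np
from scipy.spatial.transform import Rotation as R
K={"scene":(391.898,251.989,194.729),"top":(378.014,260.639,192.439)}
P={"scene":np.array([[0.75103113,0.29264135,-0.59187269,0.08093568],[-0.6601726,0.34796357,-0.66565268,-0.59359913],[0.01115264,0.89066402,0.45452527,0.50207704]]),
"top":np.array([[-0.00483415,0.99754444,-0.06986931,0.53779215],[-0.99989109,-0.00384758,0.01424783,-0.00497834],[0.01394401,0.06993057,0.9974544,0.99318901]])}
OFF={"top":(190,150),"scene":(190,180)}
def px(n,c): return (np.array(c)+.5)/6-.5+OFF[n]
def cast(n,p,z):
    f,cx,cy=K[n];d=P[n][:,:3]@np.array([(p[0]-cx)/f,-(p[1]-cy)/f,-1]);o=P[n][:,3]
    return o+d*(z-o[2])/d[2]
def proj(n,X):
    f,cx,cy=K[n];c=P[n][:,:3].T@(np.array(X)-P[n][:,3]);return np.array([cx-f*c[0]/c[2],cy+f*c[1]/c[2]])
E
python3 - <<'E'
from h import *
np.set_printoptions(precision=4,suppress=True)
from plant import r
def fit(n,C,M,z):
    W=np.array([cast(n,px(n,c),z) for c in C])[:,:2];M=np.array(M)/1000
    A=M-M.mean(0);B=W-W.mean(0);yaw=np.arctan2((A[:,0]*B[:,1]-A[:,1]*B[:,0]).sum(),(A*B).sum())
    c,s=np.cos(yaw),np.sin(yaw);Rm=np.array([[c,-s],[s,c]]);t=W.mean(0)-Rm@M.mean(0)
    print(n,z,"t",t,"yaw",yaw,"res mm",(W-(M@Rm.T+t))[:].ravel()*1000,"side",np.linalg.norm(W-np.roll(W,1,0),axis=1));return t,Rm
T=fit("top",[(332,100),(662,177),(590,507),(258,435)],[(87,75),(87,-75),(-63,-75),(-63,75)],.010)
fit("scene",[(130,302),(302,520),(655,390)],[(-63,75),(-63,-75),(87,-75)],.010)
for z in(.113,.116,.118): fit("top",[(388,303),(533,333),(512,437),(370,404)],[(0,28),(0,-28),(-40,-28),(-40,28)],z)
print("head",cast("top",px("top",(467,265)),.092)[:2], T[0]+T[1]@[.023,0])
print("spool",cast("top",(256,262),.048),"tape",cast("top",(284,140),.019),"drv",cast("top",(307,209),.01),cast("top",(367,232),.013))
print("tip",T[0]+T[1]@[-.0235,.152*np.cos(.26)],cast("top",px("top",(85,302)),.08-.152*np.sin(.26)))
E
```

```text
top 0.01 t [ 0.5746 -0.0312] yaw -0.22379265984442195 res mm [-0.4786 -0.832  -1.4465  1.5809  1.7586  1.156   0.1665 -1.9049] side [0.1491 0.1479 0.1468 0.1467]
scene 0.01 t [ 0.5716 -0.0341] yaw -0.21002782239539547 res mm [ 3.1815 -0.1501 -2.691  -3.1679 -0.4904  3.318 ] side [0.2072 0.1543 0.151 ]
top 0.113 t [ 0.5754 -0.031 ] yaw -0.2114435541048164 res mm [ 0.3539  1.0619  0.2092 -0.454  -0.9101 -0.3861  0.347  -0.2219] side [0.0398 0.0575 0.0411 0.0564]
top 0.116 t [ 0.5754 -0.0309] yaw -0.21144355410481586 res mm [ 0.266   0.9793  0.1619 -0.3448 -0.8203 -0.3058  0.3925 -0.3287] side [0.0396 0.0573 0.041  0.0562]
top 0.118 t [ 0.5753 -0.0309] yaw -0.21144355410481558 res mm [ 0.2074  0.9242  0.1303 -0.272  -0.7605 -0.2522  0.4228 -0.4   ] side [0.0395 0.0572 0.0409 0.0561]
head [ 0.5977 -0.034 ] [ 0.597  -0.0363]
spool [ 0.4315 -0.0062  0.048 ] tape [ 0.7431 -0.0806  0.019 ] drv [ 0.563  -0.1396  0.01  ] [ 0.5026 -0.2941  0.013 ]
tip [0.5843 0.1173] [0.5862 0.1247 0.0409]
```

The fits agree to about 2 mm, and the plate and ledge sides come out at the right sizes. The fixture is at (0.575, -0.0315) with yaw -0.215. Next I plan the moves.

```bash
cat >>h.py <<'E'
T=np.array([.575,-.0313,0]);YAW=-.215;F=R.from_euler('z',YAW)
def plan(fx,tilt=0):
    """fx: TCP in fixture frame (mm); tilt about fixture x (rad). Prints shift cm, turn deg from measured pose"""
    from plant import r
    s=r.get_state();C=R.from_quat(s["eef_rot"]);p=np.array(s["tool_pos"])
    best=None
    for h in(0,np.pi):
        G=F*R.from_euler('x',tilt)*R.from_euler('x',np.pi)*R.from_euler('z',h)
        t=(C.inv()*G).as_rotvec(degrees=True)
        if best is None or np.linalg.norm(t)<np.linalg.norm(best): best=t
    sh=C.inv().apply(T+F.apply(np.array(fx)/1000)-p)*100
    print("t",round(s["clock"],2),"fix now",(F.inv().apply(p-T)*1000).round(1),"shift",sh.round(2),"turn",best.round(1),"q",np.round(s["q"],2),"F",np.round(s["contact_force"],1),"op",round(s["opening"],3),"ff",s["finger_force"])
E
python3 -c "
from h import *
plan([-20,0,180]); plan([-20,0,130])"
```

```text
t 0.1 fix now [-529.8  531.1  238. ] shift [-54.16 -49.86   5.89] turn [-0.1  0.  -3.5] q [-1.26  0.69 -0.19  1.57  0.16  0.9  -0.22] F [-0.2  0.2  0.4] op 0.998 ff 0.0
t 0.1 fix now [-529.8  531.1  238. ] shift [-54.16 -49.85  10.89] turn [-0.1  0.  -3.5] q [-1.26  0.69 -0.19  1.57  0.16  0.9  -0.22] F [-0.2  0.2  0.4] op 0.998 ff 0.0
```

Emit:
carry_out(
  rows=[
    [[-10,-9,0],[0,0,0],1],
    [[-20,-18,0],[0,0,-1],1],
    [[-30,-28,0],[0,0,-2],1],
    [[-40,-37,0],[0,0,-3.5],1],
    [[-54.2,-49.9,0],[0,0,-3.5],1],
    [[-54.2,-49.9,0],[0,0,-3.5],1],
    [[-54.2,-49.9,0],[0,0,-3.5],1],
    [[-54.2,-49.9,0],[0,0,-3.5],1],
    [[-54.2,-49.9,0],[0,0,-3.5],1],
    [[-54.2,-49.9,0],[0,0,-3.5],1],
    [[-54.2,-49.9,0],[0,0,-3.5],1],
    [[-54.2,-49.9,0],[0,0,-3.5],1],
  ],
  newtons=40,
)

```text
clock: 1.3
tool_pos: [0.485, 0.0877, 0.2386]
eef_rot: [0.108, 0.994, 0.0, -0.0]
contact_force: [0.2, 0.8, 0.2]
opening: 0.009
finger_force: 0.0
```

```bash
python3 -c "
from h import *
plan([-20,0,150])"
```

```text
t 1.3 fix now [-113.3   97.1  238.6] shift [-9.34 -9.7   8.85] turn [-0. -0. -0.] q [-0.08  0.53 -0.29  1.95  0.23  0.69  0.84] F [0.2 0.8 0.2] op 0.009 ff 0.0
```

Emit:
carry_out(
  rows=[
    [[-3,-3,0],[0,0,0],1],
    [[-6,-6,0],[0,0,0],1],
    [[-9.3,-9.7,0],[0,0,0],1],
    [[-9.3,-9.7,0],[0,0,0],1],
    [[-9.3,-9.7,3],[0,0,0],1],
    [[-9.3,-9.7,6],[0,0,0],1],
    [[-9.3,-9.7,8],[0,0,0],1],
    [[-9.3,-9.7,8.8],[0,0,0],1],
    [[-9.3,-9.7,8.8],[0,0,0],1],
    [[-9.3,-9.7,8.8],[0,0,0],1],
  ],
)

```text
clock: 2.3
tool_pos: [0.555, -0.0246, 0.1514]
eef_rot: [0.108, 0.994, 0.0, 0.001]
contact_force: [0.1, 0.1, 1.4]
opening: 0.003
finger_force: 0.0
```

```bash
python3 -c "
from h import *
plan([-20,0,120]);plan([-20,0,106])"
```

```text
t 2.3 fix now [-21.    2.3 151.4] shift [-0.1  -0.23  3.14] turn [ 0.   0.1 -0. ] q [ 0.11  0.73 -0.25  1.86  0.3   0.59  1.03] F [0.1 0.1 1.4] op 0.003 ff 0.0
t 2.3 fix now [-21.    2.3 151.4] shift [-0.09 -0.23  4.54] turn [ 0.   0.1 -0. ] q [ 0.11  0.73 -0.25  1.86  0.3   0.59  1.03] F [0.1 0.1 1.4] op 0.003 ff 0.0
```

Press down in small steps.

Emit:
carry_out(
  rows=[
    [[0,-0.2,1.5],[0,0,0],1],
    [[0,-0.2,3.0],[0,0,0],1],
    [[0,-0.2,3.4],[0,0,0],1],
    [[0,-0.2,3.7],[0,0,0],1],
    [[0,-0.2,4.0],[0,0,0],1],
    [[0,-0.2,4.2],[0,0,0],1],
    [[0,-0.2,4.4],[0,0,0],1],
    [[0,-0.2,4.5],[0,0,0],1],
    [[0,-0.2,4.5],[0,0,0],1],
    [[0,-0.2,4.5],[0,0,0],1],
  ],
)

```text
clock: 3.3
tool_pos: [0.5543, -0.0268, 0.1068]
eef_rot: [0.108, 0.994, 0.0, 0.001]
contact_force: [-2.0, -0.5, 6.4]
opening: 0.007
finger_force: 2.6
```

Emit:
carry_out(
  rows=[
    [[0,0,0.1],[0,0,0],1],
    [[0,0,0.2],[0,0,0],1],
    [[0,0,0.2],[0,0,0],1],
    [[0,0,0.2],[0,0,0],1],
  ],
)

```text
clock: 3.7
tool_pos: [0.5544, -0.0268, 0.1063]
eef_rot: [0.108, 0.994, -0.0, 0.001]
contact_force: [-4.0, 0.5, 19.6]
opening: 0.004
finger_force: 9.9
```

Emit:
carry_out(
  rows=[
    [[0,0,-2],[0,0,0],1],
    [[0,0,-5],[0,0,0],0.5],
    [[0,0,-7],[0,0,0],0],
    [[0,0,-7],[0,0,0],0],
    [[0,0,-7],[0,0,0],0],
  ],
)

```text
clock: 4.2
tool_pos: [0.5544, -0.0269, 0.1741]
eef_rot: [0.108, 0.994, 0.0, 0.001]
contact_force: [0.5, -0.0, 0.1]
opening: 0.346
finger_force: 0.0
```

```bash
python3 -c "
from h import *
plan([24,15.7,149],-.26);plan([24,-4.9,61.6],-.26)"
```

```text
t 4.2 fix now [-2.100e+01 -1.000e-01  1.741e+02] shift [-4.5   1.58  2.51] turn [14.9  0.1 -0.1] q [ 0.12  0.69 -0.27  1.84  0.28  0.64  1.04] F [ 0.5 -0.   0.1] op 0.346 ff 0.0
t 4.2 fix now [-2.100e+01 -1.000e-01  1.741e+02] shift [-4.49 -0.48 11.25] turn [14.9  0.1 -0.1] q [ 0.12  0.69 -0.27  1.84  0.28  0.64  1.04] F [ 0.5 -0.   0.1] op 0.346 ff 0.0
```

Emit:
carry_out(
  rows=[
    [[-2,0.8,0],[5,0,0],0],
    [[-4.5,1.6,0],[10,0,0],0],
    [[-4.5,1.6,1],[14.9,0,0],0],
    [[-4.5,1.6,2.5],[14.9,0,0],0],
    [[-4.5,1.6,2.5],[14.9,0,0],0],
    [[-4.5,1.6,2.5],[14.9,0,0],0],
    [[-4.5,1.6,2.5],[14.9,0,0],0],
  ],
)

```text
clock: 4.9
tool_pos: [0.6009, -0.023, 0.149]
eef_rot: [0.108, 0.986, -0.129, -0.014]
contact_force: [-0.1, -0.5, -0.5]
opening: 0.977
finger_force: 0.0
```

```bash
python3 - <<'E'
from h import *
plan([24,-4.9,61.6],-.26)
from plant import r
import cv2
a=r.snapshot("scene")["image"][100:260,150:340,::-1]; b=r.snapshot("top")["image"][100:260,190:340,::-1]
a=cv2.resize(a,None,fx=3,fy=3,interpolation=cv2.INTER_CUBIC)[:480,:420];b=cv2.resize(b,(380,480),interpolation=cv2.INTER_CUBIC)
cv2.imwrite("pics/p1.png",np.hstack([a,b]))
E
```

```text
t 4.9 fix now [ 23.6  13.7 149. ] shift [-0.05  0.45  8.92] turn [-0.  -0.1 -0.2] q [-0.12  0.81 -0.08  1.67  0.41  0.82  0.86] F [-0.1 -0.5 -0.5] op 0.977 ff 0.0
```

View pics/p1.png

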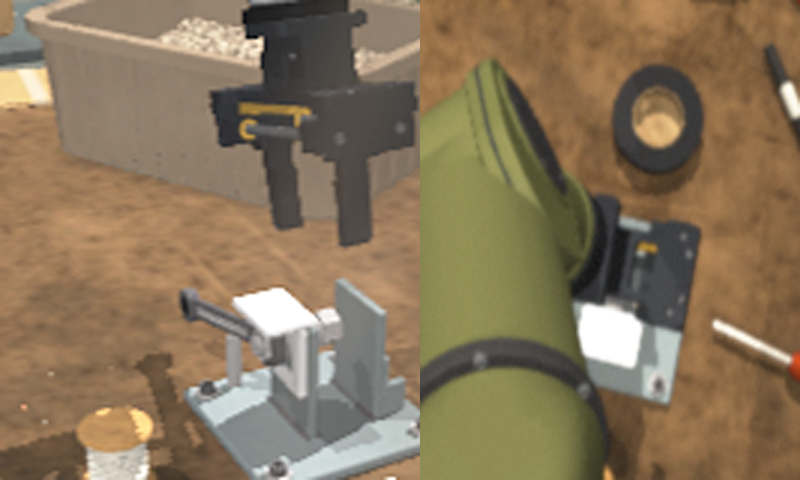

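The left panel shows the ledge down on the bracket and the open fingers over the gap. The right panel shows nothing disturbed and the gripper aligned with the fixture. Descending now.

Emit:
carry_out(
  rows=[
    [[0,0.4,2],[0,0,0],0],
    [[0,0.4,4],[0,0,0],0],
    [[0,0.4,6],[0,0,0],0],
    [[0,0.4,7.5],[0,0,0],0],
    [[0,0.4,8.9],[0,0,0],0],
    [[0,0.4,8.9],[0,0,0],0],
    [[0,0.4,8.9],[0,0,0],0],
  ],
)

```text
clock: 5.7
tool_pos: [0.5976, -0.0394, 0.0619]
eef_rot: [0.107, 0.986, -0.129, -0.014]
contact_force: [0.6, 0.6, -0.5]
opening: 1.0
finger_force: 0.0
```

```bash
python3 -c "
from h import *
plan([24,-4.9,61.6],-.26)"
```

```text
t 5.7 fix now [23.8 -3.1 61.9] shift [-0.02 -0.16  0.07] turn [ 0.   0.  -0.1] q [-0.12  0.93 -0.04  1.72  0.47  0.64  0.81] F [ 0.6  0.6 -0.5] op 1.0 ff 0.0
```

Now close gently, watching the lateral force.

Emit:
carry_out(
  rows=[
    [[0,-0.15,0],[0,0,0],0.4],
    [[0,-0.15,0],[0,0,0],0.6],
    [[0,-0.15,0],[0,0,0],1],
    [[0,-0.15,0],[0,0,0],1],
    [[0,-0.15,0],[0,0,0],1],
    [[0,-0.15,0],[0,0,0],1],
    [[0,-0.15,0],[0,0,0],1],
    [[0,-0.15,0],[0,0,0],1],
  ],
  newtons=20,
)

```text
clock: 6.5
tool_pos: [0.597, -0.0409, 0.062]
eef_rot: [0.107, 0.986, -0.129, -0.014]
contact_force: [-1.1, 1.1, -0.1]
opening: 0.295
finger_force: 0.0
```

```bash
python3 -c "
from h import *
plan([24,-4.9,61.6],-.26)"
```

```text
t 6.5 fix now [23.6 -4.6 62. ] shift [-0.04 -0.02  0.05] turn [-0. -0. -0.] q [-0.12  0.93 -0.04  1.72  0.47  0.64  0.81] F [-1.1  1.1 -0.1] op 0.295 ff 0.0
```

Emit:
carry_out(
  rows=[
    [[0,0,0],[0,0,0],1],
    [[0,0,0],[0,0,0],1],
    [[0,0,0],[0,0,0],1],
    [[0,0,0],[0,0,0],1],
  ],
  newtons=20,
)

```text
clock: 6.9
tool_pos: [0.5971, -0.0409, 0.062]
eef_rot: [0.107, 0.986, -0.129, -0.014]
contact_force: [-0.3, 0.2, 0.1]
opening: 0.268
finger_force: 20.0
```

Emit:
carry_out(
  rows=[
    [[0,0,0],[0,0,0],1],
    [[0,0,0],[0,0,0],1],
    [[0,0.05,0],[-1.5,0,0],1],
    [[0,0.1,0],[-3,0,0],1],
    [[0,0.2,-0.01],[-6,0,0],1],
    [[0,0.3,-0.02],[-9,0,0],1],
    [[0,0.4,-0.04],[-12,0,0],1],
    [[0,0.49,-0.06],[-14.9,0,0],1],
    [[0,0.49,-0.06],[-14.9,0,0],1],
    [[0,0.49,-0.06],[-14.9,0,0],1],
    [[0,0.49,-0.06],[-14.9,0,0],1],
  ],
  newtons=50,
)

```text
clock: 8.0
tool_pos: [0.5981, -0.0361, 0.0614]
eef_rot: [0.108, 0.994, 0.0, 0.0]
contact_force: [-0.2, 0.2, -1.5]
opening: 0.26
finger_force: 50.0
```

```bash
python3 - <<'E'
from h import *
plan([23.6,0,61.4],0)
from plant import r
import cv2
print(r.get_state()["moment"])
a=r.snapshot("scene")["image"][140:260,180:340,::-1]
cv2.imwrite("pics/p2.png",cv2.resize(a,None,fx=5,fy=5,interpolation=cv2.INTER_CUBIC))
for t in(-.26,-.1,0,.1):
    X=T+F.apply([-.0235,.152*np.cos(t),.08+.152*np.sin(t)]); print(t,((proj("scene",X)-[180,140])*5).round())
E
```

```text
t 8.0 fix now [23.6  0.2 61.4] shift [-0.   -0.02 -0.  ] turn [ 0.  0. -0.] q [ 0.12  0.91 -0.24  1.76  0.39  0.51  0.98] F [-0.2  0.2 -1.5] op 0.26 ff 50.01158704049885
[ 0.00130502 -0.03334613 -0.04427189]
-0.26 [166. 306.]
-0.1 [161. 260.]
0 [159. 232.]
0.1 [159. 205.]
```

View pics/p2.png

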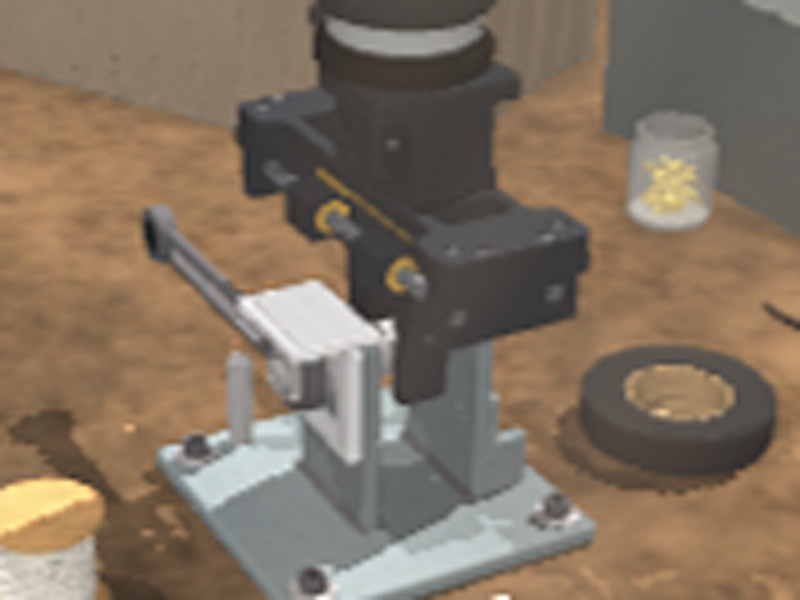

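The spanner ring is at (158,233), and the prediction for level is (159,232). The ledge is on the bracket and the grip is 50 N, so I'm handing in.

```bash
python3 -c "
from plant import r
print(r.finish_job())"
```

```text
the job is handed in; nothing more can be done
None
```

I handed the job in with the work rest pressed home and the spanner level, the gripper still holding the bolt head at 50 N; nothing was disturbed in the pictures, but the hand-in did not return a verdict.

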